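# Click the photometer's filter dial on by four and take a reading

### The arm

A 6-joint arm with a two-finger parallel gripper is mounted at the origin on the work surface. World frame = base frame: x ahead of the robot, y to its left, z up, the work surface at z = 0. Lengths are in m, angles in rad, forces in N, time in s.
With the tool pointing down it reaches from about 0.35 to 0.85 m from the base axis. Payload 8.1 kg.
Tool frame: the origin (TCP) lies on the centre line of the jaws, within the pads' length; the fingertips stand 8 mm ahead of it and the grasp point (between the pads) lies 11 mm behind it (bot.nose_length is the distance from the TCP to the fingertips, in m); z points along the fingers, y is the line along which they close (so a half turn about z gives the same grasp; the last joint's range is limited). The gripper opens to 93 mm and grips with 3 to 60 N. Pads are 15 mm wide; open, the fingers measure 128 mm over their backs; the gripper's body (75 mm by 188 mm) begins 65 mm behind the grasp point.
Start: joints at [-1.366, 0.13, 1.488, -0, 1.523, -0.085], TCP at [0.171, -0.575, 0.204] pointing down, gripper open.
Joint ranges: [-2.96, 2.96], [-0.89, 2.26], [0.02, 2.5], [-1.34, 4.48], [0, 2.73], [-2.66, 2.66]. Speed limits (rad/s): [2.39, 2.39, 2.79, 3.14, 3.14, 3.14].

### API

Orientations are given as a unit quaternion [w, x, y, z].
In Python, from bench import bot gives the robot as it stands.
- The arm moves only by the tool play_rows, never from a script. Its argument "increments" is a list of rows, each an object of numbers: "tx", "ty", "tz": the shift along the tool's x, y, z in m; "wx", "wy", "wz": the turn, a rotation vector about the tool's x, y, z in degrees. In form: [{"tx": .., "ty": .., "tz": .., "wx": .., "wy": .., "wz": ..}, ...]. A call has 1 to 12 rows; each row is the pose to reach, as a shift and turn from the pose commanded when the call began, along the tool's axes at that moment; what a row does not reach only later rows make up. A row lasts 1/12 s, in which the tool goes at most 41.7 mm and 7.16 degrees, less where a joint would pass 70% of its speed; a pose out of reach is approached as far as the arm can. A call with a gripper value outside its range is refused whole. "hand" is the finger opening in m, from 0 to 0.093, set as the call begins (left out, the last holds). The fingers move at their own pace and stop on an object; the grip force is fixed at half the most. Time passes only in rows, so rows that repeat a pose let the fingers close. It gives the time, the measured TCP pose, the force, the opening and the grip force at its end, in the units of the state.
- bot.observe(): the state, without advancing time (a new reading comes with each control period).
- bot.snapshot(name): name is "scene" or "top"; returns the picture (420x560x3 uint8, red, green, blue); there is no depth.
- bot.calibration(name): a dict with "mtx" (3x3 intrinsics, pixels), "distortion" ([k1, k2, p1, p2, k3] as OpenCV has them; the pictures are not rectified), "extrinsics" (4x4, takes a point from camera to world coordinates). Camera axes: x right, y up, looking along -z (the intrinsics and any distortion apply to the point x, -y, -z); pixel columns grow to the right and rows downward; lengths in m; the calibration is good to about 2 mm. A picture is of the moment at which its call begins. calibration takes no time and is no camera call.
- bot.hand_in(): hands the job in; it is judged then, once.
Trained networks look in the newest picture that a camera, given by its name, has taken for a name from the list of things; names that differ only in an ending like _2 or _b are one class to them, and where a whole thing is asked for, a point or a joint stands for the part that bears it (a point fixed in the world has none). Each returns a list of dicts, best first, with "p" (0 to 1); they miss things now and then, are a little off and sometimes report something else, mostly with a low value. They report only what shows in the picture. A call takes as long as a camera call.
- bot.look_for(query, camera): "xyz" ([x, y, z] in m, in world coordinates, good to about 4 mm: the middle of the surface that is visible of it).
- bot.place_of(query, camera): "xyz" ([x, y, z] in m, in world coordinates, good to about 4 mm: a listed point, or the origin of a listed thing).
The state is a dict: "time_s": time; "joint_positions": joint angles; "qvel": joint speeds; "joint_efforts": joint torques, N m; "ee_pos": TCP position; "eef_rot": TCP orientation; "contact_force": force on the tool from outside, world axes, zero at the start; "wrist_torque": the same for the moment, N m; "gripper_width": opening from 0.0 (shut) to 1.0 (fully open); "gripper_force": force on a finger pad.
Only numpy, scipy, OpenCV 4.12 (cv2) and the standard library are available. Lean on these libraries where they do the work, as an engineer would, in place of code of your own. Each camera call takes 0.05 s, during which the arm holds its last target. There are 200 camera calls.

### The job

With a fingertip, push the photometer's big dial round clockwise (seen from above) by exactly four clicks from where it stands and leave it resting there, then press the grey read key fully down and let it come up again. Do it gently, by touch alone: do not pinch or force the dial, leave the small trim knob as it is, and do not shift, tip or lift the vial, the jar or anything else standing about.

Things in the scene. Friction and masses are not known exactly. Their poses are not given: they have to be found in the camera images.
- photometer: Bench filter photometer, fixed to the bench: white plastic box 200 mm (its x) by 290 mm (its y), flat deck 90 mm above the bench. Origin: centre of its underside; x points from its front (with the dark display window) to its back, y to its left, z up.
- dial_axis (a point): Centre of the click-stop filter dial, on the dial's top face (102 mm above the bench). The dial is a flat grey metal disc of 110 mm diameter, 10 mm thick, that turns about the vertical on the left half of the deck, at x 0, y +62 mm of the photometer. It is surrounded by 16 printed ticks, one per click.
- finger_bar (a point): Top of the dial's only finger bar, 43 mm from the dial's axis. The bar is black, stands on the dial's top face and runs radially from 20 to 54 mm from the axis; it is 12 mm thick and 22 mm tall (top 124 mm above the bench), with a fine line along its top; it turns with the dial. The rest of the dial's top face is free, save a 12 mm radius, 6 mm high hub cap in the centre.
- dial (a joint): Turn of the dial in rad, growing clockwise seen from above. It has a felt click every 0.3927 rad (22.5 degrees, 16 to the turn) and rests at whole multiples of that; it may stand at any of 0 to 3 clicks at the start. End stops lie just beyond 0 and 9 clicks. Leaving a click takes about 4 to 5 N sideways on the bar; past half way the dial snaps on by itself, ahead of the finger, into the next click. It has hardly any friction besides and stays in a click when let go.
- read_key_top (a point): Top centre of the read key, a round grey push key of 28 mm diameter in a black housing on the right front of the deck, at x -45, y -100 mm of the photometer. Pressed straight down.
- read_key (a joint): Travel of the read key in m: 0 released, 0.006 fully down (about 4 N); it springs back up when released.
- trim_top (a point): Top of the small trim knob, 22 mm diameter, 16 mm tall, on the right back of the deck, at x +58, y -100 mm of the photometer. To be left alone.
- trim_knob (a joint): Turn of the trim knob in rad, 0 at the start.
- vial: Capped 10 ml glass vial, 25 mm diameter, 45 mm tall, standing loose on the photometer's deck beyond the middle, in its printed parking spot. Bystander. Origin: centre of its underside.
- sample_jar: Capped glass jar, 60 mm diameter, 60 mm tall, standing on the bench beside the photometer on the key's side. Bystander. Origin: centre of its underside.
- screw_cap: Screw cap lying on the bench, 40 mm diameter, 18 mm high. Bystander. Origin: centre of its underside.
- cup: Small open glass cup, 60 mm diameter, 65 mm tall, on the bench beside the photometer on the dial's side. Bystander. Origin: centre of its underside.
- bowl: White ceramic bowl, 140 mm diameter, 55 mm high, on the left of the bench. Bystander. Origin: centre of its underside.

How it is judged:
On the way, in this order (a step that is already met when the one before it is completed fails the run):
1. the dial rests four clicks clockwise of its start (distance of finger_bar from where it was at the start of the episode between 0.0545 and 0.0662 m and velocity of joint dial between -0.2 and 0.2 rad/s), for 0.3 s.
2. the read key is fully down, with the dial still four clicks on (distance of finger_bar from where it was at the start of the episode between 0.0545 and 0.0662 m and value of joint read_key above 0.0045 m), for 0.05 s.
At the end, for the whole second after the job is handed in: The dial rests four clicks (90 degrees, within 11 degrees) clockwise of where it started, and the read key has been pressed down at least 4.5 mm after that and has come up again to within 1.5 mm (distance of finger_bar from where it was at the start of the episode between 0.0545 and 0.0662 m and velocity of joint dial between -0.1 and 0.1 rad/s and value of joint read_key below 0.0015 m); the robot touches nothing.
It fails at once if the dial is pinched or forced (over 25 N between fingers and dial) (contact force between the fingers and dial above 25 N).
It fails at once if the trim knob is turned by more than 0.2 rad (value of joint trim_knob above 0.2 rad or value of joint trim_knob below -0.2 rad).
It fails at once if the vial, jar, cap, cup, or the bowl is shifted by over 15 mm, lifted or tipped (distance of any of vial, sample_jar, screw_cap, cup, bowl from where it was at the start of the episode above 0.015 m or angle between any of vial, sample_jar, screw_cap, cup, bowl's own z axis and vertical above 0.35 rad).
It also fails if it takes over 54 s, if anything falls off the work surface, if the arm or the gripper's body presses on something with over 40 N, if the wrist force passes 120 N, or if a joint passes its speed limit or range.

## Working session

There is one attempt and no reset: what is moved stays moved. The work goes in short steps, Python scripts to look and compute and a tool call to move; the robot and the scene stay as the last step left them, time stands still between calls to the robot, and variables do not carry over. Pictures are saved under pics/ and viewed, at most 10 in all, crops included, and the job is handed in when it is done.

Besides the shell and the picture viewer there is one more tool, called as name(argument=value, ...), one argument or row to a line, values as JSON. play_rows: Moves the arm, as the interface text tells. Its arguments: {"type":"object","properties":{"increments":{"type":"array","items":{"type":"object","properties":{"tx":{"type":"number"},"ty":{"type":"number"},"tz":{"type":"number"},"wx":{"type":"number"},"wy":{"type":"number"},"wz":{"type":"number"}}}},"hand":{"type":"number"}},"required":["increments"]}

```bash
mkdir -p pics
python3 - <<'E'
from bench import bot
import cv2
for c in ("scene","top"):
    im=bot.snapshot(c); cv2.imwrite(f"pics/{c}0.png",im[:,:,::-1])
    for q in ("photometer","dial_axis","finger_bar","read_key_top","trim_top","vial","sample_jar","cup"):
        print(c,q,[( [round(float(v),3) for v in d["xyz"]],round(float(d["p"]),2)) for d in bot.place_of(q,c)[:2]])
s=bot.observe();print(s["time_s"],s["ee_pos"],s["eef_rot"],s["contact_force"],bot.nose_length)
E
```

```text
scene photometer [([0.551, 0.005, -0.0], 0.74), ([0.534, 0.221, 0.0], 0.58)]
scene dial_axis [([0.532, 0.07, 0.101], 0.86)]
scene finger_bar [([0.491, 0.084, 0.125], 0.65)]
scene read_key_top [([0.532, -0.101, 0.113], 0.56)]
scene trim_top [([0.632, -0.072, 0.102], 0.65)]
scene vial [([0.624, -0.016, 0.089], 0.45), ([0.529, 0.07, 0.103], 0.17)]
scene sample_jar [([0.606, -0.17, -0.002], 0.71)]
scene cup []
top photometer [([0.551, 0.004, 0.002], 0.89)]
top dial_axis [([0.533, 0.066, 0.099], 0.6)]
top finger_bar [([0.492, 0.089, 0.13], 0.84), ([0.636, -0.073, 0.104], 0.4)]
top read_key_top [([0.529, -0.102, 0.112], 0.46)]
top trim_top [([0.634, -0.074, 0.103], 0.52)]
top vial [([0.624, -0.013, 0.094], 0.46)]
top sample_jar [([0.607, -0.172, 0.004], 0.98)]
top cup [([0.531, 0.223, -0.001], 0.87), ([0.552, 0.006, 0.002], 0.21)]
0.9 [ 0.17149127 -0.57497749  0.20404038] [-8.80791914e-07  9.89519739e-01  1.44397665e-01 -1.56607293e-06] [ 0.08534528  0.74525998 -0.79292825] 0.008
```

View pics/top0.png

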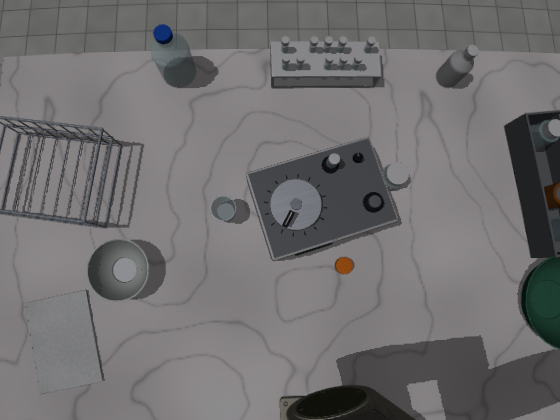

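View pics/scene0.png

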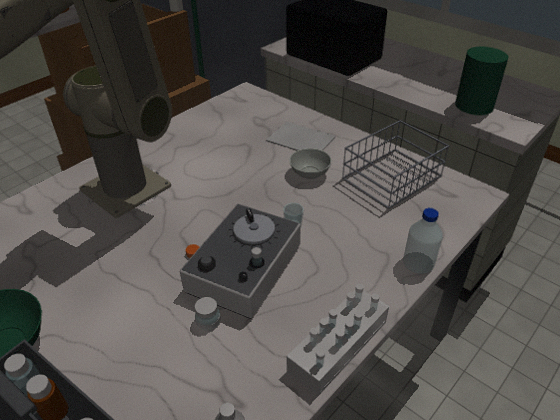

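The top view shows the photometer at about (322,199) px, the dial at (296,204), and the bar pointing to about (289,218), which is toward the robot and to the left. The key is at (373,202) and the jar at (398,175). I'll refine the yaw and the bar angle next.

```bash
cat > h.py <<'E'
import numpy as np, cv2
from bench import bot
def proj(P,c):
    k=bot.calibration(c);T=np.linalg.inv(np.array(k["extrinsics"]))
    p=(np.atleast_2d(P)@T[:3,:3].T+T[:3,3])*[1,-1,-1]
    return cv2.projectPoints(p,np.zeros(3),np.zeros(3),np.array(k["mtx"]),np.array(k["distortion"]))[0][:,0]
def back(px,z,c):
    k=bot.calibration(c);E=np.array(k["extrinsics"])
    u=cv2.undistortPoints(np.array(px,float).reshape(-1,1,2),np.array(k["mtx"]),np.array(k["distortion"]))[:,0]
    d=np.c_[u[:,0],-u[:,1],-np.ones(len(u))]@E[:3,:3].T
    return E[:3,3]+d*((z-E[2,3])/d[:,2])[:,None]
def go(p,psi):  # rows needed: tool-frame shift & wz to reach TCP p with tool-x yaw psi deg (tool down)
    from scipy.spatial.transform import Rotation as R
    s=bot.observe();w,x,y,z=s["eef_rot"];M=R.from_quat([x,y,z,w]).as_matrix()
    psi0=np.degrees(np.arctan2(M[1,0],M[0,0]))
    print("yaw",psi0.round(2),"shift",(M.T@(np.array(p)-s["ee_pos"])).round(4),"wz",round(-(psi-psi0),2))
E
python3 - <<'E'
from h import *
loc=np.array([[0,0],[0,62],[-45,-100],[58,-100]])/1e3
W=np.array([[.551,.0045],[.5325,.068],[.5305,-.1015],[.633,-.073]])
A=loc-loc.mean(0);B=W-W.mean(0)
U,S,V=np.linalg.svd(A.T@B);R=(U@V).T;t=W.mean(0)-R@loc.mean(0)
print("yaw",np.degrees(np.arctan2(R[1,0],R[0,0])),"t",t,"res",(W-loc@R.T-t).round(4).tolist())
ax=R@[0,.062]+t;print("axis",ax,"key",R@[-.045,-.1]+t,"vial/trim",R@[.058,-.1]+t)
im=cv2.imread("pics/top0.png")
f=cv2.resize(im[150:270,235:415],None,fx=4.4,fy=4.4,interpolation=cv2.INTER_CUBIC)
box=[[*(R@[a,b]+t),.09] for a,b in((-.1,-.145),(.1,-.145),(.1,.145),(-.1,.145))]
q=lambda p:tuple(int(v) for v in ((p-[235,150]+.5)*4.4))
for p in proj(box,"top"): cv2.circle(f,q(p),4,(0,0,255),1)
cv2.circle(f,q(proj([[*ax,.102]],"top")[0]),4,(0,255,0),1)
cv2.circle(f,q(proj([[*(R@[-.045,-.1]+t),.11]],"top")[0]),4,(0,255,0),1)
g=cv2.cvtColor(im,cv2.COLOR_BGR2GRAY)
ys,xs=np.where(g<45);P=back(np.c_[xs,ys],.124,"top")[:,:2]-ax
r=np.hypot(*P.T);m=(r<.056)&(r>.018);th=np.degrees(np.arctan2(P[m,1],P[m,0]))
print(m.sum(),"bar angle",np.median(th),th.std(),P[m].mean(0),g[204,296])
for a in (130,155.7,180):
    c=np.radians(a);cv2.circle(f,q(proj([[ax[0]+.054*np.cos(c),ax[1]+.054*np.sin(c),.124]],"top")[0]),3,(255,0,255),1)
cv2.imwrite("pics/crop0.png",f)
E
```

```text
yaw 15.297326379129409 t [0.54951308 0.00692021] res [[0.0015, -0.0024], [-0.0007, 0.0013], [-0.002, -0.0001], [0.0012, 0.0012]]
axis [0.53315574 0.06672354] key [ 0.53249025 -0.10140902] vial/trim [ 0.63184093 -0.07423473]
103 bar angle 148.11195074583745 108.2758352129854 [-0.02280406 -0.00075683] 96
```

View pics/crop0.png

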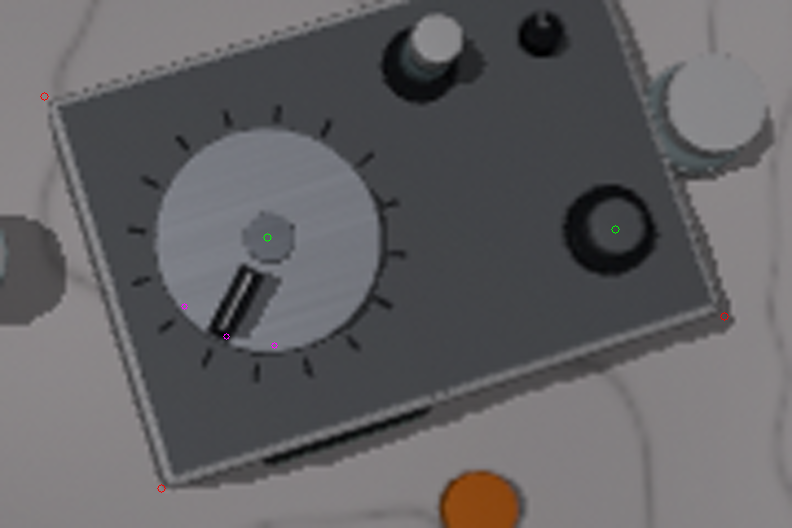

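The crop confirms the fit: the green markers sit on the hub and the key, and the red ones on the box corners. The bar is aligned with the tick at crop (207,357), so it stands at about 154° in the world. Its target is 64°.

```bash
python3 -c "
from h import *
go([.4813,.0638,.204],64)"
```

```text
yaw 16.6 shift [ 0.4794 -0.5236  0.    ] wz -47.4
```

play_rows(
  hand=0,
  increments=[
    {"tx": 0.03,"ty": -0.0325,"wz": -3},
    {"tx": 0.06,"ty": -0.065,"wz": -6},
    {"tx": 0.09,"ty": -0.0975,"wz": -9},
    {"tx": 0.12,"ty": -0.13,"wz": -12},
    {"tx": 0.14,"ty": -0.155,"wz": -15},
    {"tx": 0.165,"ty": -0.18,"wz": -18},
    {"tx": 0.19,"ty": -0.205,"wz": -21},
    {"tx": 0.215,"ty": -0.233,"wz": -24},
    {"tx": 0.24,"ty": -0.26,"wz": -27},
    {"tx": 0.265,"ty": -0.29,"wz": -30},
    {"tx": 0.29,"ty": -0.315,"wz": -33},
    {"tx": 0.315,"ty": -0.34,"wz": -36},
  ],
)

```text
invalid input at $.increments[0]: expected keys tx, ty, tz, wx, wy, wz
```

```bash
python3 -c "
from h import *
go([.4813,.0638,.16],64)"
```

```text
yaw 16.6 shift [ 0.4794 -0.5236  0.044 ] wz -47.4
```

play_rows(
  hand=0,
  increments=[
    {"tx": 0.02,"ty": -0.022,"tz": 0,"wx": 0,"wy": 0,"wz": -2},
    {"tx": 0.045,"ty": -0.049,"tz": 0,"wx": 0,"wy": 0,"wz": -5},
    {"tx": 0.07,"ty": -0.076,"tz": 0,"wx": 0,"wy": 0,"wz": -8},
    {"tx": 0.095,"ty": -0.104,"tz": 0,"wx": 0,"wy": 0,"wz": -11},
    {"tx": 0.12,"ty": -0.131,"tz": 0,"wx": 0,"wy": 0,"wz": -14},
    {"tx": 0.145,"ty": -0.158,"tz": 0,"wx": 0,"wy": 0,"wz": -17},
    {"tx": 0.17,"ty": -0.186,"tz": 0,"wx": 0,"wy": 0,"wz": -20},
    {"tx": 0.195,"ty": -0.213,"tz": 0,"wx": 0,"wy": 0,"wz": -23},
    {"tx": 0.22,"ty": -0.24,"tz": 0,"wx": 0,"wy": 0,"wz": -26},
    {"tx": 0.245,"ty": -0.268,"tz": 0,"wx": 0,"wy": 0,"wz": -29},
    {"tx": 0.27,"ty": -0.295,"tz": 0,"wx": 0,"wy": 0,"wz": -32},
    {"tx": 0.29,"ty": -0.317,"tz": 0,"wx": 0,"wy": 0,"wz": -35},
  ],
)

```text
time_s: 1.9
ee_pos: [0.3595, -0.1861, 0.2044]
eef_rot: [0.0, 0.9, 0.437, 0.0]
contact_force: [0.0, 1.0, -0.2]
gripper_width: 0.189
gripper_force: 0.0
```

```bash
python3 -c "
from h import *
go([.4813,.0638,.16],64)"
```

```text
yaw 51.78 shift [ 0.2717 -0.059   0.0445] wz -12.22
```

play_rows(
  increments=[
    {"tx": 0.025,"ty": -0.006,"tz": 0,"wx": 0,"wy": 0,"wz": -1},
    {"tx": 0.055,"ty": -0.012,"tz": 0,"wx": 0,"wy": 0,"wz": -3},
    {"tx": 0.085,"ty": -0.018,"tz": 0,"wx": 0,"wy": 0,"wz": -5},
    {"tx": 0.115,"ty": -0.025,"tz": 0,"wx": 0,"wy": 0,"wz": -7},
    {"tx": 0.145,"ty": -0.031,"tz": 0,"wx": 0,"wy": 0,"wz": -9},
    {"tx": 0.175,"ty": -0.038,"tz": 0,"wx": 0,"wy": 0,"wz": -11},
    {"tx": 0.205,"ty": -0.045,"tz": 0,"wx": 0,"wy": 0,"wz": -12.2},
    {"tx": 0.23,"ty": -0.05,"tz": 0,"wx": 0,"wy": 0,"wz": -12.2},
    {"tx": 0.255,"ty": -0.055,"tz": 0.01,"wx": 0,"wy": 0,"wz": -12.2},
    {"tx": 0.27,"ty": -0.059,"tz": 0.025,"wx": 0,"wy": 0,"wz": -12.2},
    {"tx": 0.2717,"ty": -0.059,"tz": 0.04,"wx": 0,"wy": 0,"wz": -12.2},
    {"tx": 0.2717,"ty": -0.059,"tz": 0.0445,"wx": 0,"wy": 0,"wz": -12.2},
  ],
)

```text
time_s: 2.9
ee_pos: [0.4802, 0.0623, 0.1571]
eef_rot: [-0.001, 0.848, 0.529, -0.001]
contact_force: [0.1, -0.8, -0.3]
gripper_width: 0.004
gripper_force: 0.0
```

```bash
python3 -c "
from h import *
go([.4813,.0638,.118],64)
f=bot.snapshot('scene')[:,:,::-1][190:300,170:320]
cv2.imwrite('pics/s1.png',cv2.resize(f,None,fx=5,fy=5,interpolation=2))"
```

```text
yaw 63.92 shift [0.0019 0.0005 0.0391] wz -0.08
```

View pics/s1.png

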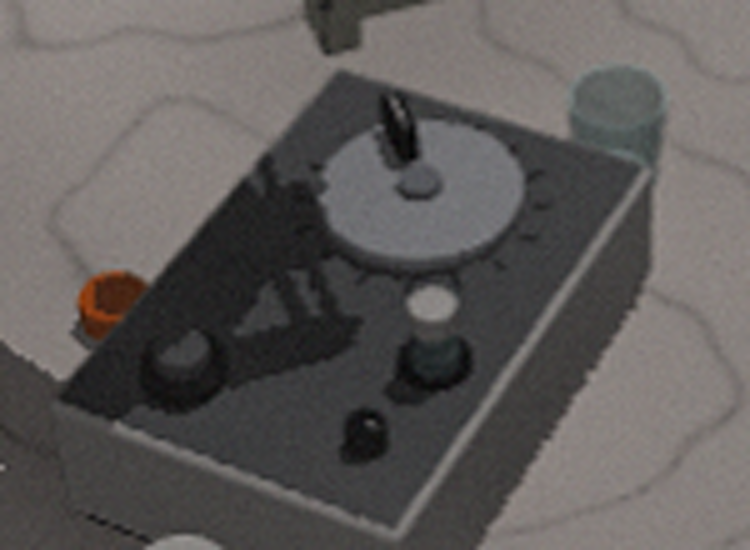

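The fingertip is at crop (340,45), beyond the bar's end and on the counter-clockwise side. The bar is at (400,130). I'll descend and check.

play_rows(
  increments=[
    {"tx": 0,"ty": 0,"tz": 0.01,"wx": 0,"wy": 0,"wz": 0},
    {"tx": 0,"ty": 0,"tz": 0.02,"wx": 0,"wy": 0,"wz": 0},
    {"tx": 0,"ty": 0,"tz": 0.03,"wx": 0,"wy": 0,"wz": 0},
    {"tx": 0,"ty": 0,"tz": 0.036,"wx": 0,"wy": 0,"wz": 0},
    {"tx": 0,"ty": 0,"tz": 0.04,"wx": 0,"wy": 0,"wz": 0},
    {"tx": 0,"ty": 0,"tz": 0.04,"wx": 0,"wy": 0,"wz": 0},
    {"tx": 0,"ty": 0,"tz": 0.04,"wx": 0,"wy": 0,"wz": 0},
  ],
)

```text
time_s: 3.53
ee_pos: [0.4813, 0.0611, 0.1195]
eef_rot: [-0.0, 0.849, 0.528, -0.0]
contact_force: [0.3, 0.5, 0.7]
gripper_width: 0.006
gripper_force: 0.0
```

```bash
python3 -c "
from h import *
go([.4813,.0638,.118],64)
f=bot.snapshot('scene')[:,:,::-1][190:270,200:320]
cv2.imwrite('pics/s2.png',cv2.resize(f,None,fx=6,fy=6,interpolation=2))
print((proj([.4802,.0623,.149],'scene')))"
```

```text
yaw 63.79 shift [ 0.0024 -0.0012  0.0015] wz -0.21
[[237.6962761  205.94731768]]
```

View pics/s2.png

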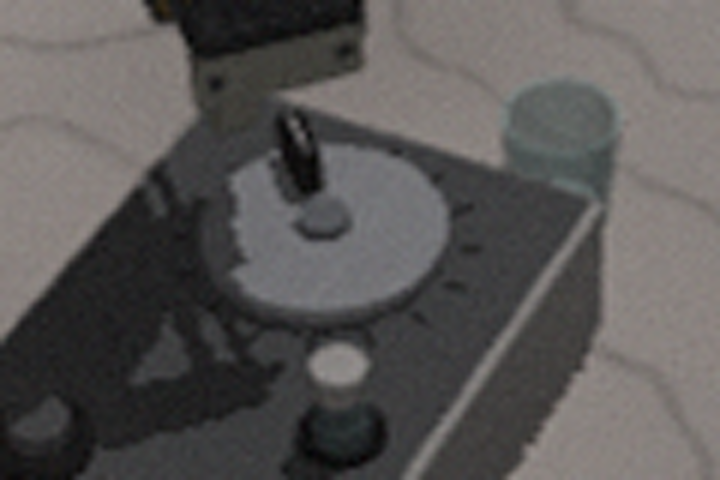

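play_rows(
  increments=[
    {"tx": 0.003,"ty": -0.001,"tz": 0.0005,"wx": 0,"wy": 0,"wz": 0},
    {"tx": 0.006,"ty": -0.001,"tz": 0.001,"wx": 0,"wy": 0,"wz": 0},
    {"tx": 0.009,"ty": -0.001,"tz": 0.001,"wx": 0,"wy": 0,"wz": 0},
    {"tx": 0.011,"ty": -0.001,"tz": 0.001,"wx": 0,"wy": 0,"wz": 0},
    {"tx": 0.013,"ty": -0.001,"tz": 0.001,"wx": 0,"wy": 0,"wz": 0},
    {"tx": 0.013,"ty": -0.001,"tz": 0.001,"wx": 0,"wy": 0,"wz": 0},
  ],
)

```text
time_s: 4.08
ee_pos: [0.4863, 0.0738, 0.1186]
eef_rot: [-0.0, 0.849, 0.529, 0.0]
contact_force: [-0.1, -0.1, 0.5]
gripper_width: 0.005
gripper_force: 0.0
```

```bash
python3 -c "
from h import *
e=np.radians(154);er=np.array([np.cos(e),np.sin(e)]);et=np.array([-er[1],er[0]])
go([*(np.array([.533,.067])+.045*er+.0135*et),.118],64)"
```

```text
yaw 63.83 shift [ 0.0009 -0.0001  0.0006] wz -0.17
```

Now the first click: an orbit of 22.5°.

play_rows(
  increments=[
    {"tx": 0.0016,"ty": -0.0004,"tz": 0,"wx": 0,"wy": 0,"wz": 2},
    {"tx": 0.0032,"ty": -0.0008,"tz": 0,"wx": 0,"wy": 0,"wz": 4},
    {"tx": 0.0048,"ty": -0.0012,"tz": 0,"wx": 0,"wy": 0,"wz": 6},
    {"tx": 0.0064,"ty": -0.0014,"tz": 0,"wx": 0,"wy": 0,"wz": 8},
    {"tx": 0.008,"ty": -0.0017,"tz": 0,"wx": 0,"wy": 0,"wz": 10},
    {"tx": 0.0097,"ty": -0.0018,"tz": 0,"wx": 0,"wy": 0,"wz": 12},
  ],
)

```text
time_s: 4.58
ee_pos: [0.4888, 0.0829, 0.1185]
eef_rot: [0.0, 0.9, 0.436, -0.0]
contact_force: [1.4, -0.1, -0.7]
gripper_width: 0.002
gripper_force: 0.0
```

play_rows(
  increments=[
    {"tx": 0.0016,"ty": -0.0004,"tz": 0,"wx": 0,"wy": 0,"wz": 2},
    {"tx": 0.0032,"ty": -0.0008,"tz": 0,"wx": 0,"wy": 0,"wz": 4},
    {"tx": 0.0048,"ty": -0.0012,"tz": 0,"wx": 0,"wy": 0,"wz": 6},
    {"tx": 0.0064,"ty": -0.0014,"tz": 0,"wx": 0,"wy": 0,"wz": 8},
    {"tx": 0.008,"ty": -0.0017,"tz": 0,"wx": 0,"wy": 0,"wz": 10},
  ],
)

```text
time_s: 5.0
ee_pos: [0.4924, 0.0903, 0.1185]
eef_rot: [-0.0, 0.934, 0.356, -0.0]
contact_force: [0.2, 0.5, 0.9]
gripper_width: 0.001
gripper_force: 0.0
```

```bash
python3 -c "
from h import *
e=np.radians(131.5);er=np.array([np.cos(e),np.sin(e)]);et=np.array([-er[1],er[0]])
go([*(np.array([.533,.067])+.045*er+.0135*et),.118],41.5)
f=bot.snapshot('scene')[:,:,::-1][190:270,200:320]
cv2.imwrite('pics/s3.png',cv2.resize(f,None,fx=6,fy=6,interpolation=2))"
```

```text
yaw 41.71 shift [ 0.0015 -0.0007  0.0005] wz 0.21
```

View pics/s3.png

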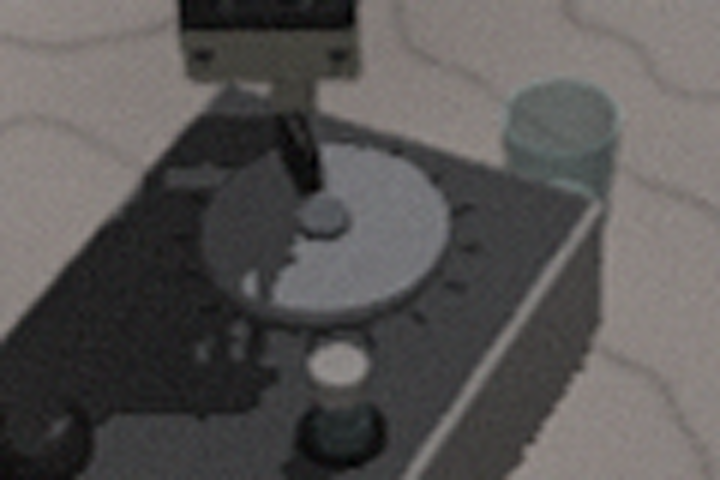

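The bar looks unmoved at crop (298,150), with the fingertip behind it at (295,100). I'll check with overlays from both cameras.

```bash
cat > ov.py <<'E'
from h import *
from scipy.spatial.transform import Rotation as R
def ov(name,thetas,ax=(.533,.067)):
    s=bot.observe();w,x,y,z=s["eef_rot"];M=R.from_quat([x,y,z,w]).as_matrix();p=s["ee_pos"]
    out=[]
    for c,(x0,y0) in (("scene",(200,180)),("top",(250,155))):
        im=bot.snapshot(c)[:,:,::-1]
        print(c,[(np.round(d["xyz"],3).tolist(),round(float(d["p"]),2)) for d in bot.place_of("finger_bar",c)[:2]])
        f=cv2.resize(im[y0:y0+90,x0:x0+100],None,fx=4,fy=6 if 0 else 4,interpolation=2)
        def poly(P,col):
            cv2.polylines(f,[np.int32((proj(P,c)-[x0,y0]+.5)*4)],True,col,1)
        poly([p+M@[a,b,.008] for a,b in((-.0075,-.0175),(.0075,-.0175),(.0075,.0175),(-.0075,.0175))],(0,0,255))
        for t,col in zip(thetas,((0,255,0),(255,0,255))):
            e=np.radians(t);er=np.array([np.cos(e),np.sin(e),0]);et=np.array([-er[1],er[0],0])
            poly([np.array([*ax,.124])+r*er+k*et for r,k in((.02,-.006),(.054,-.006),(.054,.006),(.02,.006))],col)
        out.append(f)
    cv2.imwrite(name,np.hstack(out))
    print(s["time_s"],p,s["contact_force"])
E
python3 -c "
from ov import *
ov('pics/o1.png',(154,131.5))
for q in ('dial_axis',): print(bot.place_of(q,'scene')[:1],bot.place_of(q,'top')[:1])"
```

```text
scene [([0.492, 0.082, 0.127], 0.71)]
top []
5.05 [0.49257683 0.09047452 0.11854568] [-0.41517532  0.07990819  0.37486118]
[{'xyz': [0.5317, 0.0664, 0.1001], 'p': 0.8}] []
```

View pics/o1.png

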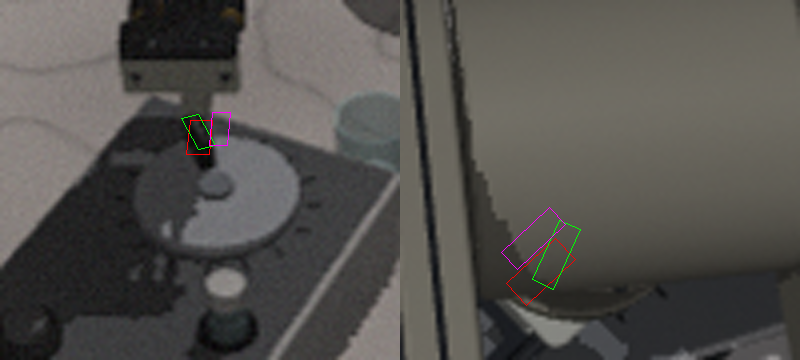

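The overlay shows the bar still at its start angle (green). The real fingertip ends about 6 px higher than predicted, so it passed over the bar. I'll go back, lower the tool carefully and look again.

play_rows(
  increments=[
    {"tx": -0.006,"ty": 0.003,"tz": 0,"wx": 0,"wy": 0,"wz": -6},
    {"tx": -0.012,"ty": 0.006,"tz": 0,"wx": 0,"wy": 0,"wz": -12},
    {"tx": -0.018,"ty": 0.009,"tz": 0,"wx": 0,"wy": 0,"wz": -18},
    {"tx": -0.0262,"ty": 0.0135,"tz": 0,"wx": 0,"wy": 0,"wz": -22},
    {"tx": -0.0262,"ty": 0.0135,"tz": 0,"wx": 0,"wy": 0,"wz": -22},
    {"tx": -0.0262,"ty": 0.0135,"tz": 0.002,"wx": 0,"wy": 0,"wz": -22},
    {"tx": -0.0262,"ty": 0.0135,"tz": 0.004,"wx": 0,"wy": 0,"wz": -22},
    {"tx": -0.0262,"ty": 0.0135,"tz": 0.006,"wx": 0,"wy": 0,"wz": -22},
    {"tx": -0.0262,"ty": 0.0135,"tz": 0.006,"wx": 0,"wy": 0,"wz": -22},
  ],
)

```text
time_s: 6.1
ee_pos: [0.4816, 0.063, 0.1118]
eef_rot: [-0.0, 0.849, 0.528, -0.0]
contact_force: [0.4, 0.7, -0.1]
gripper_width: 0.005
gripper_force: 0.0
```

```bash
python3 -c "
from ov import *
ov('pics/o2.png',(154,))
f=cv2.imread('pics/o2.png')[:,:400];cv2.imwrite('pics/o2b.png',cv2.resize(f[40:260],None,fx=2,fy=2,interpolation=2))"
```

```text
scene [([0.49, 0.082, 0.126], 0.88)]
top []
6.1 [0.48156194 0.06301741 0.11183848] [ 0.37945864  0.65782685 -0.11994403]
```

View pics/o2b.png

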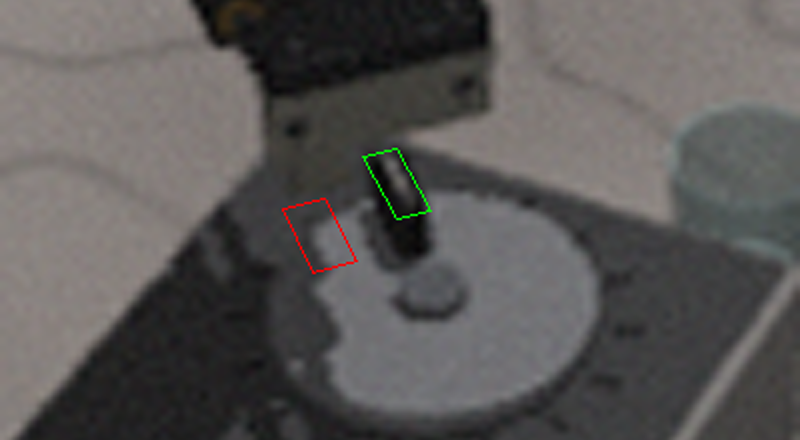

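The finger column ends at about (310,195), above the predicted tip box (320,235). So it is either about 15 mm higher or displaced outward. A gentle touch downward will tell which.

play_rows(
  increments=[
    {"tx": 0,"ty": 0,"tz": 0.0005,"wx": 0,"wy": 0,"wz": 0},
    {"tx": 0,"ty": 0,"tz": 0.001,"wx": 0,"wy": 0,"wz": 0},
    {"tx": 0,"ty": 0,"tz": 0.0015,"wx": 0,"wy": 0,"wz": 0},
    {"tx": 0,"ty": 0,"tz": 0.002,"wx": 0,"wy": 0,"wz": 0},
    {"tx": 0,"ty": 0,"tz": 0.0025,"wx": 0,"wy": 0,"wz": 0},
    {"tx": 0,"ty": 0,"tz": 0.0025,"wx": 0,"wy": 0,"wz": 0},
  ],
)

```text
time_s: 6.8
ee_pos: [0.4818, 0.0627, 0.1099]
eef_rot: [-0.0, 0.849, 0.528, -0.0]
contact_force: [0.1, 0.7, -0.4]
gripper_width: 0.003
gripper_force: 0.0
```

play_rows(
  increments=[
    {"tx": 0,"ty": 0,"tz": 0.0003,"wx": 0,"wy": 0,"wz": 0},
    {"tx": 0,"ty": 0,"tz": 0.0006,"wx": 0,"wy": 0,"wz": 0},
    {"tx": 0,"ty": 0,"tz": 0.001,"wx": 0,"wy": 0,"wz": 0},
    {"tx": 0,"ty": 0,"tz": 0.001,"wx": 0,"wy": 0,"wz": 0},
  ],
)

```text
time_s: 7.13
ee_pos: [0.4818, 0.0627, 0.109]
eef_rot: [-0.0, 0.849, 0.528, -0.0]
contact_force: [-0.1, -0.4, 0.0]
gripper_width: 0.008
gripper_force: 0.0
```

play_rows(
  increments=[
    {"tx": 0,"ty": 0,"tz": 0.0005,"wx": 0,"wy": 0,"wz": 0},
    {"tx": 0,"ty": 0,"tz": 0.001,"wx": 0,"wy": 0,"wz": 0},
    {"tx": 0,"ty": 0,"tz": 0.0015,"wx": 0,"wy": 0,"wz": 0},
    {"tx": 0,"ty": 0,"tz": 0.0015,"wx": 0,"wy": 0,"wz": 0},
  ],
)

```text
time_s: 7.47
ee_pos: [0.4818, 0.0627, 0.1074]
eef_rot: [-0.0, 0.849, 0.528, -0.0]
contact_force: [0.4, 0.3, -1.1]
gripper_width: 0.005
gripper_force: 0.0
```

play_rows(
  increments=[
    {"tx": 0,"ty": 0,"tz": 0.0005,"wx": 0,"wy": 0,"wz": 0},
    {"tx": 0,"ty": 0,"tz": 0.001,"wx": 0,"wy": 0,"wz": 0},
    {"tx": 0,"ty": 0,"tz": 0.0015,"wx": 0,"wy": 0,"wz": 0},
    {"tx": 0,"ty": 0,"tz": 0.0015,"wx": 0,"wy": 0,"wz": 0},
  ],
)

```text
time_s: 7.8
ee_pos: [0.4818, 0.0627, 0.1059]
eef_rot: [-0.0, 0.849, 0.528, -0.0]
contact_force: [0.5, -0.2, -0.1]
gripper_width: 0.006
gripper_force: 0.0
```

play_rows(
  increments=[
    {"tx": 0.002,"ty": 0,"tz": 0,"wx": 0,"wy": 0,"wz": 0},
    {"tx": 0.004,"ty": 0,"tz": 0,"wx": 0,"wy": 0,"wz": 0},
    {"tx": 0.006,"ty": 0,"tz": 0,"wx": 0,"wy": 0,"wz": 0},
    {"tx": 0.008,"ty": 0,"tz": 0,"wx": 0,"wy": 0,"wz": 0},
    {"tx": 0.01,"ty": 0,"tz": 0,"wx": 0,"wy": 0,"wz": 0},
    {"tx": 0.012,"ty": 0,"tz": 0,"wx": 0,"wy": 0,"wz": 0},
    {"tx": 0.013,"ty": 0,"tz": 0,"wx": 0,"wy": 0,"wz": 0},
    {"tx": 0.014,"ty": 0,"tz": 0,"wx": 0,"wy": 0,"wz": 0},
  ],
)

```text
time_s: 8.47
ee_pos: [0.4878, 0.0748, 0.106]
eef_rot: [0.0, 0.849, 0.528, -0.001]
contact_force: [-2.1, -4.2, 2.4]
gripper_width: 0.005
gripper_force: 2.4
```

play_rows(
  increments=[
    {"tx": 0.0005,"ty": 0,"tz": 0,"wx": 0,"wy": 0,"wz": 0},
    {"tx": 0.001,"ty": 0,"tz": 0,"wx": 0,"wy": 0,"wz": 0},
    {"tx": 0.001,"ty": 0,"tz": 0,"wx": 0,"wy": 0,"wz": 0},
  ],
)

```text
time_s: 8.72
ee_pos: [0.4884, 0.0761, 0.106]
eef_rot: [-0.0, 0.849, 0.528, -0.0]
contact_force: [-2.9, -2.1, 0.9]
gripper_width: 0.002
gripper_force: 2.0
```

play_rows(
  increments=[
    {"tx": 0.0005,"ty": 0,"tz": 0,"wx": 0,"wy": 0,"wz": 0},
    {"tx": 0.001,"ty": 0,"tz": 0,"wx": 0,"wy": 0,"wz": 0},
    {"tx": 0.001,"ty": 0,"tz": 0,"wx": 0,"wy": 0,"wz": 0},
  ],
)

```text
time_s: 8.97
ee_pos: [0.4889, 0.0772, 0.106]
eef_rot: [-0.0, 0.849, 0.528, 0.0]
contact_force: [-2.6, -1.9, 1.7]
gripper_width: 0.007
gripper_force: 1.6
```

That is contact with the bar: about 4 N along −tool x, with the tool about 12 mm lower. I'll orbit clockwise about the dial axis, with the force read at each step.

play_rows(
  increments=[
    {"tx": 0.0015,"ty": -0.0003,"tz": 0,"wx": 0,"wy": 0,"wz": 2},
    {"tx": 0.0031,"ty": -0.0006,"tz": 0,"wx": 0,"wy": 0,"wz": 4},
    {"tx": 0.0047,"ty": -0.0008,"tz": 0,"wx": 0,"wy": 0,"wz": 6},
    {"tx": 0.0062,"ty": -0.001,"tz": 0,"wx": 0,"wy": 0,"wz": 8},
    {"tx": 0.0078,"ty": -0.0011,"tz": 0,"wx": 0,"wy": 0,"wz": 10},
    {"tx": 0.0094,"ty": -0.0011,"tz": 0,"wx": 0,"wy": 0,"wz": 12},
    {"tx": 0.0094,"ty": -0.0011,"tz": 0,"wx": 0,"wy": 0,"wz": 12},
  ],
)

```text
time_s: 9.55
ee_pos: [0.4927, 0.0866, 0.1063]
eef_rot: [-0.0, 0.9, 0.436, 0.001]
contact_force: [0.5, -0.5, 1.0]
gripper_width: 0.008
gripper_force: 0.0
```

```bash
cat > st.py <<'E'
from h import *
s=bot.observe();d=np.array(s["ee_pos"])[:2]-[.533,.067];r=np.hypot(*d);a=np.degrees(np.arctan2(d[1],d[0]))
print("r",r.round(4),"TCP angle",a.round(1),"bar contact angle",(a-np.degrees(np.arcsin(.0135/r))).round(1),"F",s["contact_force"])
b=bot.place_of("finger_bar" if bot.snapshot("scene") is not None else 0,"scene")[:1]
for q in b: v=np.array(q["xyz"])[:2]-[.533,.067];print("seen bar",np.round(q["xyz"],3),np.degrees(np.arctan2(v[1],v[0])).round(1),q["p"])
E
python3 st.py
```

```text
r 0.0448 TCP angle 154.0 bar contact angle 136.4 F [ 0.51029449 -0.48352976  0.95473673]
seen bar [0.502 0.097 0.125] 135.8 0.66
```

The first click is done: no force, and the bar is seen rotated. On to the second.

play_rows(
  increments=[
    {"tx": 0.0015,"ty": -0.0003,"tz": 0,"wx": 0,"wy": 0,"wz": 2},
    {"tx": 0.0031,"ty": -0.0006,"tz": 0,"wx": 0,"wy": 0,"wz": 4},
    {"tx": 0.0047,"ty": -0.0008,"tz": 0,"wx": 0,"wy": 0,"wz": 6},
    {"tx": 0.0062,"ty": -0.001,"tz": 0,"wx": 0,"wy": 0,"wz": 8},
    {"tx": 0.0078,"ty": -0.0011,"tz": 0,"wx": 0,"wy": 0,"wz": 10},
    {"tx": 0.0094,"ty": -0.0011,"tz": 0,"wx": 0,"wy": 0,"wz": 12},
    {"tx": 0.011,"ty": -0.0011,"tz": 0,"wx": 0,"wy": 0,"wz": 14},
    {"tx": 0.0125,"ty": -0.0011,"tz": 0,"wx": 0,"wy": 0,"wz": 16},
    {"tx": 0.0141,"ty": -0.001,"tz": 0,"wx": 0,"wy": 0,"wz": 18},
    {"tx": 0.0157,"ty": -0.0008,"tz": 0,"wx": 0,"wy": 0,"wz": 20},
    {"tx": 0.0173,"ty": -0.0006,"tz": 0,"wx": 0,"wy": 0,"wz": 22},
    {"tx": 0.0173,"ty": -0.0006,"tz": 0,"wx": 0,"wy": 0,"wz": 22},
  ],
)

```text
time_s: 10.65
ee_pos: [0.5026, 0.1001, 0.1061]
eef_rot: [-0.0, 0.966, 0.257, 0.0]
contact_force: [0.9, 0.8, 0.4]
gripper_width: 0.005
gripper_force: 0.0
```

```bash
python3 st.py
```

```text
r 0.0449 TCP angle 132.5 bar contact angle 115.0 F [0.86161775 0.84550234 0.43700674]
seen bar [0.517 0.103 0.124] 114.2 0.84
```

play_rows(
  increments=[
    {"tx": 0.0015,"ty": -0.0003,"tz": 0,"wx": 0,"wy": 0,"wz": 2},
    {"tx": 0.0031,"ty": -0.0006,"tz": 0,"wx": 0,"wy": 0,"wz": 4},
    {"tx": 0.0047,"ty": -0.0008,"tz": 0,"wx": 0,"wy": 0,"wz": 6},
    {"tx": 0.0062,"ty": -0.001,"tz": 0,"wx": 0,"wy": 0,"wz": 8},
    {"tx": 0.0078,"ty": -0.0011,"tz": 0,"wx": 0,"wy": 0,"wz": 10},
    {"tx": 0.0094,"ty": -0.0011,"tz": 0,"wx": 0,"wy": 0,"wz": 12},
    {"tx": 0.011,"ty": -0.0011,"tz": 0,"wx": 0,"wy": 0,"wz": 14},
    {"tx": 0.0125,"ty": -0.0011,"tz": 0,"wx": 0,"wy": 0,"wz": 16},
    {"tx": 0.0141,"ty": -0.001,"tz": 0,"wx": 0,"wy": 0,"wz": 18},
    {"tx": 0.0157,"ty": -0.0008,"tz": 0,"wx": 0,"wy": 0,"wz": 20},
    {"tx": 0.0173,"ty": -0.0006,"tz": 0,"wx": 0,"wy": 0,"wz": 22},
    {"tx": 0.0173,"ty": -0.0006,"tz": 0,"wx": 0,"wy": 0,"wz": 22},
  ],
)

```text
time_s: 11.75
ee_pos: [0.5172, 0.109, 0.1061]
eef_rot: [-0.0, 0.998, 0.068, 0.0]
contact_force: [0.1, -0.1, 0.3]
gripper_width: 0.008
gripper_force: 0.0
```

```bash
python3 st.py
```

```text
r 0.0449 TCP angle 110.6 bar contact angle 93.1 F [ 0.14065602 -0.09997243  0.31238033]
seen bar [0.532 0.109 0.123] 90.7 0.8
```

play_rows(
  increments=[
    {"tx": 0.0015,"ty": -0.0003,"tz": 0,"wx": 0,"wy": 0,"wz": 2},
    {"tx": 0.0031,"ty": -0.0006,"tz": 0,"wx": 0,"wy": 0,"wz": 4},
    {"tx": 0.0047,"ty": -0.0008,"tz": 0,"wx": 0,"wy": 0,"wz": 6},
    {"tx": 0.0062,"ty": -0.001,"tz": 0,"wx": 0,"wy": 0,"wz": 8},
    {"tx": 0.0078,"ty": -0.0011,"tz": 0,"wx": 0,"wy": 0,"wz": 10},
    {"tx": 0.0094,"ty": -0.0011,"tz": 0,"wx": 0,"wy": 0,"wz": 12},
    {"tx": 0.011,"ty": -0.0011,"tz": 0,"wx": 0,"wy": 0,"wz": 14},
    {"tx": 0.0125,"ty": -0.0011,"tz": 0,"wx": 0,"wy": 0,"wz": 16},
    {"tx": 0.0141,"ty": -0.001,"tz": 0,"wx": 0,"wy": 0,"wz": 18},
    {"tx": 0.0157,"ty": -0.0008,"tz": 0,"wx": 0,"wy": 0,"wz": 20},
    {"tx": 0.0173,"ty": -0.0006,"tz": 0,"wx": 0,"wy": 0,"wz": 22},
    {"tx": 0.0173,"ty": -0.0006,"tz": 0,"wx": 0,"wy": 0,"wz": 22},
  ],
)

```text
time_s: 12.85
ee_pos: [0.5342, 0.1119, 0.1061]
eef_rot: [-0.0, 0.992, -0.124, 0.0]
contact_force: [0.3, -0.3, -0.2]
gripper_width: 0.008
gripper_force: 0.0
```

```bash
python3 st.py
```

```text
r 0.045 TCP angle 88.4 bar contact angle 71.0 F [ 0.30926535 -0.27966831 -0.18251658]
seen bar [0.55  0.101 0.126] 64.0 0.75
```

The fourth click is in: no force, and the bar is seen at 64°. I'll back off, lift and go over to the key.

play_rows(
  increments=[
    {"tx": -0.003,"ty": 0,"tz": 0,"wx": 0,"wy": 0,"wz": 0},
    {"tx": -0.006,"ty": 0,"tz": -0.002,"wx": 0,"wy": 0,"wz": 0},
    {"tx": -0.008,"ty": 0,"tz": -0.015,"wx": 0,"wy": 0,"wz": 0},
    {"tx": -0.008,"ty": 0,"tz": -0.03,"wx": 0,"wy": 0,"wz": 0},
    {"tx": -0.008,"ty": 0,"tz": -0.045,"wx": 0,"wy": 0,"wz": 0},
    {"tx": -0.008,"ty": 0,"tz": -0.055,"wx": 0,"wy": 0,"wz": 0},
    {"tx": -0.008,"ty": 0,"tz": -0.055,"wx": 0,"wy": 0,"wz": 0},
  ],
)

```text
time_s: 13.53
ee_pos: [0.5282, 0.1143, 0.1649]
eef_rot: [-0.001, 0.992, -0.123, 0.003]
contact_force: [0.0, 0.4, 0.8]
gripper_width: 0.005
gripper_force: 0.0
```

```bash
python3 st.py; python3 -c "
from h import *
go([.5325,-.1014,.15],-14)"
```

```text
r 0.0475 TCP angle 95.8 bar contact angle 79.3 F [0.02897641 0.38971617 0.77007837]
seen bar [0.551 0.1   0.125] 61.9 0.65
yaw -14.18 shift [0.0584 0.2074 0.0117] wz -0.18
```

play_rows(
  increments=[
    {"tx": 0.003,"ty": 0.01,"tz": 0,"wx": 0,"wy": 0,"wz": 0},
    {"tx": 0.008,"ty": 0.03,"tz": 0,"wx": 0,"wy": 0,"wz": 0},
    {"tx": 0.014,"ty": 0.05,"tz": 0,"wx": 0,"wy": 0,"wz": 0},
    {"tx": 0.02,"ty": 0.07,"tz": 0,"wx": 0,"wy": 0,"wz": 0},
    {"tx": 0.026,"ty": 0.09,"tz": 0,"wx": 0,"wy": 0,"wz": 0},
    {"tx": 0.031,"ty": 0.11,"tz": 0,"wx": 0,"wy": 0,"wz": 0},
    {"tx": 0.037,"ty": 0.13,"tz": 0,"wx": 0,"wy": 0,"wz": 0},
    {"tx": 0.042,"ty": 0.15,"tz": 0,"wx": 0,"wy": 0,"wz": 0},
    {"tx": 0.048,"ty": 0.17,"tz": 0,"wx": 0,"wy": 0,"wz": 0},
    {"tx": 0.054,"ty": 0.19,"tz": 0,"wx": 0,"wy": 0,"wz": 0},
    {"tx": 0.058,"ty": 0.205,"tz": 0,"wx": 0,"wy": 0,"wz": 0},
    {"tx": 0.0584,"ty": 0.2074,"tz": 0,"wx": 0,"wy": 0,"wz": 0},
  ],
)

```text
time_s: 14.63
ee_pos: [0.531, -0.1044, 0.1597]
eef_rot: [0.0, 0.992, -0.125, -0.001]
contact_force: [-0.6, 0.8, -0.3]
gripper_width: 0.007
gripper_force: 0.0
```

```bash
python3 -c "
from ov import *
im=bot.snapshot('top')[:,:,::-1][150:270,235:415].copy()
sc=bot.snapshot('scene')[:,:,::-1][190:310,160:310].copy()
o=np.hstack([cv2.resize(sc,None,fx=2.6,fy=2.6,interpolation=2),cv2.resize(im,None,fx=2.2,fy=2.6,interpolation=2)]);cv2.imwrite('pics/k.png',o)
for c in('scene','top'):
  for q in('finger_bar','read_key_top','vial'): print(c,q,[(np.round(d['xyz'],3),round(float(d['p']),2)) for d in bot.place_of(q,c)[:1]])
go([.5325,-.1014,.15],-14)"
```

```text
scene finger_bar [(array([0.553, 0.101, 0.125]), 0.98)]
scene read_key_top [(array([ 0.532, -0.1  ,  0.114]), 0.67)]
scene vial [(array([ 0.4  , -0.045, -0.002]), 0.68)]
top finger_bar [(array([0.555, 0.106, 0.127]), 0.72)]
top read_key_top [(array([ 0.532, -0.106,  0.113]), 0.45)]
top vial [(array([ 0.626, -0.012,  0.091]), 0.66)]
yaw -14.13 shift [0.0006 0.0006 0.011 ] wz -0.13
```

View pics/k.png

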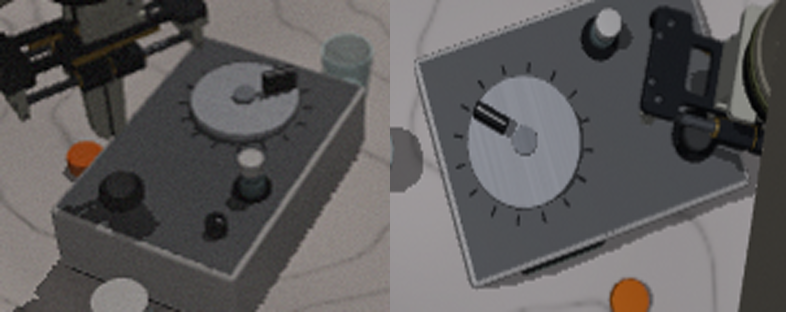

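The top view shows the bar turned about 90°, now pointing to upper left at (490,115) px. The vial is in its place. The fingertip is at (105,135) in the left view and the key at (122,182). I'll check lateral alignment.

```bash
python3 -c "
from h import *
print(proj([[.5325,-.1014,.112],[.5325,-.1014,.152],[.531,-.1044,.152],[.531,-.1044,.17]],'scene'))
for z in(.155,.165,.172): print(z,back([[200.4,241]],z,'scene'))"
```

```text
[[205.45560945 258.91982358]
 [203.58221034 247.26494663]
 [202.21948639 247.63175606]
 [201.33613149 242.21469153]]
0.155 [[ 0.512984   -0.09408096  0.155     ]]
0.165 [[ 0.52178334 -0.10012877  0.165     ]]
0.172 [[ 0.52794289 -0.10436224  0.172     ]]
```

The image is consistent with the tip being about 12 mm behind the TCP, which matches what I felt at the bar. Contact with the key should come near TCP z = 0.10, so I'll descend by touch.

play_rows(
  increments=[
    {"tx": 0.0006,"ty": 0.0006,"tz": 0.008,"wx": 0,"wy": 0,"wz": 0},
    {"tx": 0.0006,"ty": 0.0006,"tz": 0.018,"wx": 0,"wy": 0,"wz": 0},
    {"tx": 0.0006,"ty": 0.0006,"tz": 0.028,"wx": 0,"wy": 0,"wz": 0},
    {"tx": 0.0006,"ty": 0.0006,"tz": 0.036,"wx": 0,"wy": 0,"wz": 0},
    {"tx": 0.0006,"ty": 0.0006,"tz": 0.042,"wx": 0,"wy": 0,"wz": 0},
    {"tx": 0.0006,"ty": 0.0006,"tz": 0.046,"wx": 0,"wy": 0,"wz": 0},
    {"tx": 0.0006,"ty": 0.0006,"tz": 0.049,"wx": 0,"wy": 0,"wz": 0},
    {"tx": 0.0006,"ty": 0.0006,"tz": 0.05,"wx": 0,"wy": 0,"wz": 0},
    {"tx": 0.0006,"ty": 0.0006,"tz": 0.05,"wx": 0,"wy": 0,"wz": 0},
  ],
)

```text
time_s: 15.78
ee_pos: [0.5326, -0.1022, 0.111]
eef_rot: [-0.0, 0.992, -0.124, -0.0]
contact_force: [-0.1, -0.4, 0.3]
gripper_width: 0.003
gripper_force: 0.0
```

play_rows(
  increments=[
    {"tx": 0,"ty": 0,"tz": 0.001,"wx": 0,"wy": 0,"wz": 0},
    {"tx": 0,"ty": 0,"tz": 0.002,"wx": 0,"wy": 0,"wz": 0},
    {"tx": 0,"ty": 0,"tz": 0.003,"wx": 0,"wy": 0,"wz": 0},
    {"tx": 0,"ty": 0,"tz": 0.004,"wx": 0,"wy": 0,"wz": 0},
    {"tx": 0,"ty": 0,"tz": 0.005,"wx": 0,"wy": 0,"wz": 0},
    {"tx": 0,"ty": 0,"tz": 0.006,"wx": 0,"wy": 0,"wz": 0},
    {"tx": 0,"ty": 0,"tz": 0.006,"wx": 0,"wy": 0,"wz": 0},
  ],
)

```text
time_s: 16.37
ee_pos: [0.5324, -0.1021, 0.1048]
eef_rot: [-0.0, 0.992, -0.124, -0.0]
contact_force: [-0.6, 0.4, 0.2]
gripper_width: 0.006
gripper_force: 0.0
```

play_rows(
  increments=[
    {"tx": 0,"ty": 0,"tz": 0.001,"wx": 0,"wy": 0,"wz": 0},
    {"tx": 0,"ty": 0,"tz": 0.002,"wx": 0,"wy": 0,"wz": 0},
    {"tx": 0,"ty": 0,"tz": 0.003,"wx": 0,"wy": 0,"wz": 0},
    {"tx": 0,"ty": 0,"tz": 0.003,"wx": 0,"wy": 0,"wz": 0},
  ],
)

```text
time_s: 16.7
ee_pos: [0.5324, -0.1021, 0.1017]
eef_rot: [-0.0, 0.992, -0.124, -0.0]
contact_force: [0.2, 0.6, -0.2]
gripper_width: 0.004
gripper_force: 0.0
```

play_rows(
  increments=[
    {"tx": 0,"ty": 0,"tz": 0.001,"wx": 0,"wy": 0,"wz": 0},
    {"tx": 0,"ty": 0,"tz": 0.002,"wx": 0,"wy": 0,"wz": 0},
    {"tx": 0,"ty": 0,"tz": 0.003,"wx": 0,"wy": 0,"wz": 0},
    {"tx": 0,"ty": 0,"tz": 0.003,"wx": 0,"wy": 0,"wz": 0},
  ],
)

```text
time_s: 17.03
ee_pos: [0.5324, -0.1021, 0.0988]
eef_rot: [-0.0, 0.992, -0.124, -0.0]
contact_force: [-0.6, -0.6, -0.4]
gripper_width: 0.005
gripper_force: 0.0
```

play_rows(
  increments=[
    {"tx": 0,"ty": 0,"tz": 0.001,"wx": 0,"wy": 0,"wz": 0},
    {"tx": 0,"ty": 0,"tz": 0.002,"wx": 0,"wy": 0,"wz": 0},
    {"tx": 0,"ty": 0,"tz": 0.002,"wx": 0,"wy": 0,"wz": 0},
  ],
)

```text
time_s: 17.28
ee_pos: [0.5326, -0.1022, 0.097]
eef_rot: [-0.0, 0.992, -0.124, 0.0]
contact_force: [-0.1, 0.1, 1.8]
gripper_width: 0.007
gripper_force: 0.7
```

play_rows(
  increments=[
    {"tx": 0,"ty": 0,"tz": 0.001,"wx": 0,"wy": 0,"wz": 0},
    {"tx": 0,"ty": 0,"tz": 0.002,"wx": 0,"wy": 0,"wz": 0},
    {"tx": 0,"ty": 0,"tz": 0.002,"wx": 0,"wy": 0,"wz": 0},
  ],
)

```text
time_s: 17.53
ee_pos: [0.5327, -0.1022, 0.095]
eef_rot: [0.0, 0.992, -0.124, 0.0]
contact_force: [-0.4, 0.4, 2.5]
gripper_width: 0.003
gripper_force: 1.1
```

play_rows(
  increments=[
    {"tx": 0,"ty": 0,"tz": 0.001,"wx": 0,"wy": 0,"wz": 0},
    {"tx": 0,"ty": 0,"tz": 0.002,"wx": 0,"wy": 0,"wz": 0},
    {"tx": 0,"ty": 0,"tz": 0.002,"wx": 0,"wy": 0,"wz": 0},
  ],
)

```text
time_s: 17.78
ee_pos: [0.5327, -0.1022, 0.0931]
eef_rot: [0.0, 0.992, -0.124, 0.0]
contact_force: [0.5, 0.0, 3.2]
gripper_width: 0.007
gripper_force: 1.6
```

play_rows(
  increments=[
    {"tx": 0,"ty": 0,"tz": 0.0005,"wx": 0,"wy": 0,"wz": 0},
    {"tx": 0,"ty": 0,"tz": 0.001,"wx": 0,"wy": 0,"wz": 0},
    {"tx": 0,"ty": 0,"tz": 0.001,"wx": 0,"wy": 0,"wz": 0},
  ],
)

```text
time_s: 18.03
ee_pos: [0.5327, -0.1022, 0.0921]
eef_rot: [0.0, 0.992, -0.124, 0.0]
contact_force: [-0.4, -0.2, 3.2]
gripper_width: 0.005
gripper_force: 1.8
```

play_rows(
  increments=[
    {"tx": 0,"ty": 0,"tz": 0.0005,"wx": 0,"wy": 0,"wz": 0},
    {"tx": 0,"ty": 0,"tz": 0.0005,"wx": 0,"wy": 0,"wz": 0},
    {"tx": 0,"ty": 0,"tz": 0.0005,"wx": 0,"wy": 0,"wz": 0},
  ],
)

```text
time_s: 18.28
ee_pos: [0.5327, -0.1022, 0.0917]
eef_rot: [0.0, 0.992, -0.124, 0.0]
contact_force: [0.1, -1.1, 4.3]
gripper_width: 0.005
gripper_force: 2.2
```

play_rows(
  increments=[
    {"tx": 0,"ty": 0,"tz": 0.0005,"wx": 0,"wy": 0,"wz": 0},
    {"tx": 0,"ty": 0,"tz": 0.001,"wx": 0,"wy": 0,"wz": 0},
    {"tx": 0,"ty": 0,"tz": 0.001,"wx": 0,"wy": 0,"wz": 0},
  ],
)

```text
time_s: 18.53
ee_pos: [0.5328, -0.1022, 0.0916]
eef_rot: [0.0, 0.992, -0.124, 0.0]
contact_force: [-4.2, 0.7, 11.1]
gripper_width: 0.007
gripper_force: 5.5
```

The key is bottomed out: force up to 11 N and the tool no longer sinking. I'll lift off.

play_rows(
  increments=[
    {"tx": 0,"ty": 0,"tz": -0.004,"wx": 0,"wy": 0,"wz": 0},
    {"tx": 0,"ty": 0,"tz": -0.01,"wx": 0,"wy": 0,"wz": 0},
    {"tx": 0,"ty": 0,"tz": -0.02,"wx": 0,"wy": 0,"wz": 0},
    {"tx": 0,"ty": 0,"tz": -0.035,"wx": 0,"wy": 0,"wz": 0},
    {"tx": 0,"ty": 0,"tz": -0.05,"wx": 0,"wy": 0,"wz": 0},
    {"tx": 0,"ty": 0,"tz": -0.065,"wx": 0,"wy": 0,"wz": 0},
    {"tx": 0,"ty": 0,"tz": -0.08,"wx": 0,"wy": 0,"wz": 0},
    {"tx": 0,"ty": 0,"tz": -0.085,"wx": 0,"wy": 0,"wz": 0},
    {"tx": 0,"ty": 0,"tz": -0.085,"wx": 0,"wy": 0,"wz": 0},
    {"tx": 0,"ty": 0,"tz": -0.085,"wx": 0,"wy": 0,"wz": 0},
  ],
)

```text
time_s: 19.37
ee_pos: [0.5324, -0.1021, 0.1753]
eef_rot: [-0.0, 0.992, -0.124, -0.0]
contact_force: [0.7, -0.7, 0.4]
gripper_width: 0.005
gripper_force: 0.0
```

```bash
python3 -c "
from h import *
for c in('scene','top'):
  bot.snapshot(c);print([(np.round(d['xyz'],3),round(float(d['p']),2)) for q in('finger_bar','read_key_top') for d in bot.place_of(q,c)[:1]])
print(bot.observe()['contact_force'],bot.hand_in())"
```

```text
[(array([0.548, 0.1  , 0.126]), 0.56), (array([ 0.531, -0.1  ,  0.112]), 0.43)]
[(array([0.554, 0.103, 0.13 ]), 0.95), (array([ 0.535, -0.103,  0.114]), 0.52)]
the job is handed in; nothing more can be done
[-0.88274595  0.08349739  0.28176253] None
```

The dial was pushed four clicks clockwise and rests there, the read key was pressed fully down and came back up, and the job is handed in (at about 19.5 s, no verdict returned).

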